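# Compare a new carving with the master under the loupe

### The arm

A 7-joint arm with a two-finger parallel gripper is mounted at the origin on the work surface. World frame = base frame: x ahead of the robot, y to its left, z up, the work surface at z = 0. Lengths are in m, angles in rad, forces in N, time in s.
With the tool pointing down it reaches from about 0.425 to 0.925 m from the base axis. Payload 6.8 kg.
Tool frame: the origin (TCP) lies between the finger pads; the fingertips stand 17 mm ahead of it and the grasp point (between the pads) lies 2 mm behind it; z points along the fingers, y is the line along which they close (so a half turn about z gives the same grasp; the last joint's range is limited). The gripper opens to 85 mm and grips with 20 to 120 N. Pads are 22 mm wide; open, the fingers measure 114 mm over their backs; the gripper's body (76 mm by 85 mm) begins 54 mm behind the grasp point. The pads swing forward as they close: fully open they stand 13 mm farther back than shut.
Start: joints at [-1.456, 0.477, 0.022, 1.555, -0.011, 1.109, -0.083], TCP at [0.149, 0.658, 0.248] pointing down, gripper open.
Joint ranges: [-2.96, 2.96], [-0.34, 2.1], [-1.41, 1.46], [0.24, 2.44], [-1.37, 4.51], [0.17, 1.92], [-2.96, 2.96]. Speed limits (rad/s): [2.39, 2.39, 3.14, 3.14, 3.14, 3.14, 3.14].

### API

Orientations are given as a rotation vector (axis times angle).
In Python, from cell import arm gives the robot as it stands.
- The arm moves only by the tool drive_tool, never from a script. Its argument "targets" is a list of rows, each a list of 2 entries, a list of its own where there are three numbers: the shift along the tool's x, y, z in units of 25 mm (1.0 is 25 mm), then the turn, a rotation vector about the tool's x, y, z in units of 8 degrees (1.0 is 8 degrees). A call has 1 to 5 rows; each row is the pose to reach, as a shift and turn from the pose commanded when the call began, along the tool's axes at that moment; what a row does not reach only later rows make up. A row lasts 1/8 s, in which the tool goes at most 62.5 mm and 10.7 degrees, less where a joint would pass 70% of its speed; a pose out of reach is approached as far as the arm can. A call with a gripper value outside its range is refused whole. "jaw" is the finger opening in mm, from 0 to 85.4, set as the call begins (left out, the last holds). The fingers move at their own pace and stop on an object; "newtons" is the grip in N (left out, the last holds). Time passes only in rows, so rows that repeat a pose let the fingers close. It gives the time, the measured TCP pose, the force, the opening and the grip force at its end, in the units of the state.
- arm.get_obs(): the state, without advancing time (a new reading comes with each control period).
- arm.camera(name): name is "scene" or "top" or "wrist"; returns a dict with "img" (384x512x3 uint8, red, green, blue), "K" (3x3 intrinsics, pixels), "R" (3x3) and "t" (3): a world point X has camera coordinates R X + t. Camera axes: x right, y down, z forward; pixel columns grow to the right and rows downward; lengths in m; the calibration is good to about 2 mm. A picture is of the moment at which its call begins. There is no depth.
- arm.job_done(): hands the job in; it is judged then, once.
The state is a dict: "time_s": time; "joint_pos": joint angles; "qvel": joint speeds; "effort": joint torques, N m; "tool_pos": TCP position; "eef_rot": TCP orientation; "wrist_force": force on the tool from outside, world axes, zero at the start; "ft_torque": the same for the moment, N m; "finger_gap": finger opening in m; "grasp_force": force on a finger pad.
Only numpy, scipy, OpenCV 4.12 (cv2) and the standard library are available. Lean on these libraries where they do the work, as an engineer would, in place of code of your own. Each camera call takes 0.05 s, during which the arm holds its last target. There are 200 camera calls.

### The job

Pick up the hand loupe by its upright wooden handle and compare the two carved discs: first hold the lens level and still for about two seconds centred over the brass master disc, at the height marked by the red collar on the post of that disc's block. Then hold it level in the same way over the white carving, at the height of the red collar beside that one, and finish there, still holding the loupe there in the air. Leave both discs, and everything else on the bench, undisturbed.

Things in the scene. Friction and masses are not known exactly. Their poses are not given: they have to be found in the camera images.
- loupe: loose loupe, about 110 g. Upright wooden handle, 18 x 18 mm square (faces along loupe x and y), top 72 mm above the underside, on a brass foot 32 mm across, 6 mm high. From the foot a flat arm runs along +x to the round lens, 54 mm over its frame, 0 to 10 mm above the underside. Origin: centre of the foot's underside; z up the handle. At the start x points away from the robot within 46 degrees.
- lens (a point): centre of the loupe's lens: 75 mm along the loupe's +x from the handle's axis and 5 mm above the loupe's underside. Same axes as the loupe.
- master: finished brass master disc with a raised six-petal rosette, 28 mm across, about 9 mm high, 30 g, lying loose on the near part of its plywood block. Origin: centre of its underside; z up.
- carving: new white carved disc, same shape and size as the master, lying loose on the other plywood block. Origin: centre of its underside; z up.
- master_block: fixed plywood block under the master, 110 mm long (x -30 to +80 mm), 60 mm wide, flat top 70 mm above the origin and 40 to 70 mm above the bench (origin at or below the bench; each block's height varies). The disc lies within 6 mm of the origin's axis. On the top, 62 mm along +x (the side away from the robot), stands a steel post, 8 mm thick, 74 mm high, with the red collar.
- new_block: fixed plywood block under the white carving, same shape as master_block, with its own post and red collar.
- master_collar (a point): centre of the red collar, 20 mm across and 10 mm high, on the post of the master's block, 58 mm above the block's top: the middle of the lens must be held at this height. z up.
- new_collar (a point): centre of the red collar, 20 mm across and 10 mm high, on the post of the white carving's block, 58 mm above that block's top: the middle of the lens must be held at this height. z up.
- pliers: blue-handled pliers lying on the near right of the bench, 140 mm long, bystander; origin at the pivot
- file: hand file with dark wooden handle lying on the near left, 165 mm long, 16 mm high, bystander; origin on the underside where the handle meets the blade
- jar: closed jar with black cap, 52 mm across, 65 mm high, at the back, bystander; origin at the centre of its underside
- wood_block: dark wooden block 70 x 50 x 35 mm at the back, bystander; origin at the centre of its underside
- tray: fixed shallow steel tray 170 x 200 x 20 mm at the back centre with three white blanks of 20 mm in it; origin at the centre of its underside
- blank0: white round blank in the tray, 20 mm across, 6 mm high, bystander
- blank1: white round blank in the tray, 20 mm across, 6 mm high, bystander
- blank2: white round blank in the tray, 20 mm across, 6 mm high, bystander
Mind the look-alikes: they are no part of the job. There is more than one size of the master; the job needs the smaller.

How it is judged:
By the outcome, as a careful person would: the job done as asked, in the order asked, and still so for the second after the job is handed in, while the arm keeps its last pose, push and grip.
It also fails if it takes over 48 s, if anything falls off the work surface, if the arm or the gripper's body presses on something with over 40 N, if the wrist force passes 120 N, or if a joint passes its speed limit or range.

## Working session

There is one attempt and no reset: what is moved stays moved. The work goes in short steps, Python scripts to look and compute and a tool call to move; the robot and the scene stay as the last step left them, time stands still between calls to the robot, and variables do not carry over. Pictures are saved under pics/ and viewed, at most 12 in all, crops included, and the job is handed in when it is done.

Besides the shell and the picture viewer there is one more tool, called after "Request:" in YAML: its name, and indented under it one key for each argument. drive_tool: Moves the arm, as the interface text tells. Its arguments: {"type":"object","properties":{"targets":{"type":"array"},"jaw":{"type":"number"},"newtons":{"type":"number"}},"required":["targets"]}

```bash
mkdir -p pics; ls; cat > h.py <<'E'
import numpy as np, cv2
from cell import arm
from scipy.spatial.transform import Rotation as Ro
def cam(n):
    c=arm.camera(n); c['bgr']=c['img'][:,:,::-1].copy(); return c
def ray(c,u,v):
    d=c['R'].T@np.linalg.inv(c['K'])@np.array([u,v,1.]); o=-c['R'].T@c['t']; return o,d/np.linalg.norm(d)
def onz(c,u,v,z):
    o,d=ray(c,u,v); return o+d*(z-o[2])/d[2]
def tri(c1,p1,c2,p2):
    o1,d1=ray(c1,*p1);o2,d2=ray(c2,*p2)
    s=np.linalg.lstsq(np.c_[d1,-d2],o2-o1,rcond=None)[0]
    a,b=o1+d1*s[0],o2+d2*s[1]; return (a+b)/2,np.linalg.norm(a-b)
def proj(c,X):
    p=c['K']@(c['R']@np.asarray(X)+c['t']); return p[:2]/p[2]
E
python3 - <<'E'
from h import *
import pickle
o=arm.get_obs(); print({k:np.round(v,3) for k,v in o.items()})
for n in ['scene','top']:
    c=cam(n); pickle.dump(c,open(n+'.pkl','wb')); cv2.imwrite(f'pics/{n}0.png',cv2.resize(c['bgr'],(800,600),interpolation=cv2.INTER_CUBIC)); print(n,-c['R'].T@c['t'])
E
```

```text
pics
{'time_s': np.float64(0.0), 'joint_pos': array([-1.456,  0.478,  0.022,  1.556, -0.011,  1.109, -0.083]), 'qvel': array([ 0.001, -0.001, -0.001,  0.001,  0.002, -0.   ,  0.   ]), 'effort': array([ 1.0000e-03, -5.9643e+01,  1.6080e+00, -2.8120e+01,  1.2000e-02,
        9.0000e-03, -0.0000e+00]), 'tool_pos': array([0.149, 0.658, 0.247]), 'eef_rot': array([-3.490e-01, -3.122e+00,  3.000e-03]), 'wrist_force': array([-0.861, -0.192,  0.097]), 'ft_torque': array([-0.008, -0.039,  0.009]), 'grasp_force': np.float64(0.0), 'finger_gap': np.float64(0.085)}
scene [1.00934504 0.25821333 0.89306297]
top [0.5335247  0.03666452 0.94847961]
```

View pics/scene0.png

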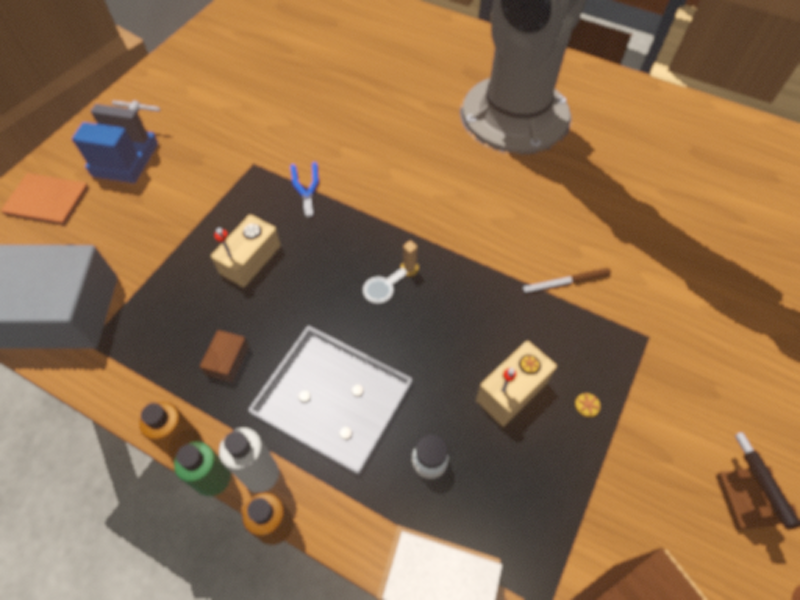

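View pics/top0.png

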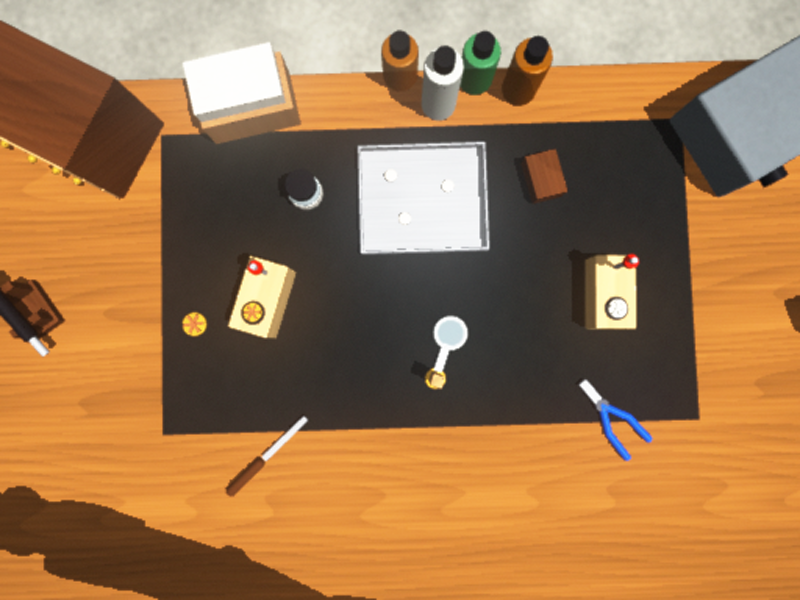

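Scene (800 px): the loupe's handle is at (410,255), with the lens at (378,290). The master block's disc is at (530,364) with its collar at (509,375). The white carving is at (252,231) with its collar at (221,235). Top (800 px): handle (436,378), lens (450,333), master disc (253,312), collar (256,268), carving (617,308), collar (631,261).

What could be mistaken for what I want (top view px):
- **Master:** the rosette on the block (253,312) and the rosette on the mat (194,324). The one on the mat looks larger although it is farther from the camera, so I choose the one on the block.
- **Carving:** the disc on the block (617,308), against the tray blanks at (390,175), (447,186) and (404,218).

```bash
python3 - <<'E'
from h import *
import pickle
C={n:pickle.load(open(n+'.pkl','rb')) for n in ['scene','top']}
s=512/800
def blob(c,p,r,f):
    h=cv2.cvtColor(c['bgr'],cv2.COLOR_BGR2HSV).astype(int); m=f(h[...,0],h[...,1],h[...,2]).astype(np.uint8)
    w=np.zeros_like(m); cv2.circle(w,(int(p[0]*s),int(p[1]*s)),r,1,-1); m&=w
    n,l,st,ce=cv2.connectedComponentsWithStats(m); 
    if n<2: return None
    i=1+np.argmax(st[1:,4]); return ce[i],st[i],(l==i)
red=lambda H,S,V:((H<6)|(H>172))&(S>150)&(V>100)
P={'mcol':((509,375),(256,268),red),'ncol':((221,235),(631,261),red)}
for k,(a,b,f) in P.items():
    A=blob(C['scene'],a,10,f);B=blob(C['top'],b,10,f)
    print(k,A[:2],B[:2],tri(C['scene'],A[0],C['top'],B[0]))
def z(n,p,hw,name):
    c=C[n]['bgr']; x,y=int(p[0]*s),int(p[1]*s); return cv2.resize(c[y-hw:y+hw,x-hw:x+hw],(400,300) if 0 else (390,290),interpolation=cv2.INTER_CUBIC)
t=[z('top',(235,305),0,'')] if 0 else None
def zz(n,p,w=36):
    c=C[n]['bgr']; x,y=int(p[0]*s),int(p[1]*s); print(n,p,'crop origin',x-w,y-w*3//4,'scale',266/(2*w))
    return cv2.resize(c[y-w*3//4:y+w*3//4,x-w:x+w],(266,200),interpolation=cv2.INTER_NEAREST)
r1=np.hstack([zz('top',(245,300)),zz('top',(440,355)),zz('top',(615,290))])
r2=np.hstack([zz('scene',(530,375)),zz('scene',(395,270)),zz('scene',(245,245))])
cv2.imwrite('pics/crop1.png',np.vstack([r1,r2]))
E
```

```text
mcol (array([324.55555556, 240.72222222]), array([323, 238,   5,   6,  18], dtype=int32)) (array([163.72972973, 171.18918919]), array([159, 167,   9,   8,  37], dtype=int32)) (array([0.64314411, 0.23752284, 0.12212033]), np.float64(0.001715081367494398))
ncol (array([140.83783784, 150.86486486]), array([137, 147,   9,   8,  37], dtype=int32)) (array([402.88, 166.56]), array([399, 162,  10,   9,  50], dtype=int32)) (array([ 0.63819543, -0.28318492,  0.11525691]), np.float64(0.0017559284288493652))
top (245, 300) crop origin 120 165 scale 3.6944444444444446
top (440, 355) crop origin 245 200 scale 3.6944444444444446
top (615, 290) crop origin 357 158 scale 3.6944444444444446
scene (530, 375) crop origin 303 213 scale 3.6944444444444446
scene (395, 270) crop origin 216 145 scale 3.6944444444444446
scene (245, 245) crop origin 120 129 scale 3.6944444444444446
```

View pics/crop1.png

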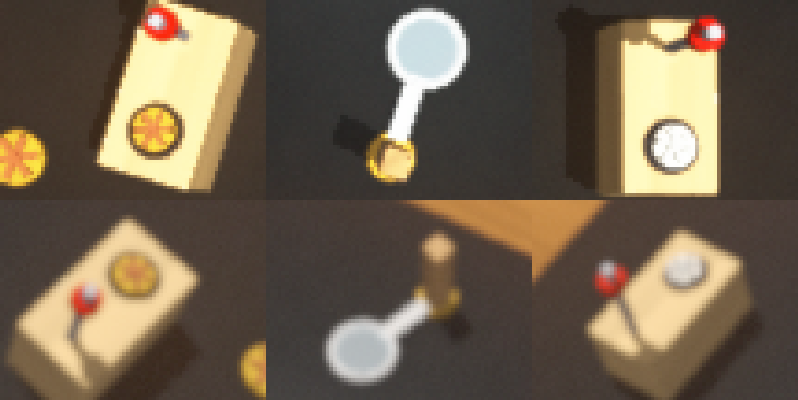

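The crop shows both rosettes. The one on the block is smaller than the one on the mat, even though it is nearer the camera, so it is the master. Next I measure the discs, handle and lens.

```bash
python3 - <<'E'
from h import *
import pickle
S,T=[pickle.load(open(n+'.pkl','rb')) for n in ['scene','top']]
for k,a,b in [('mdisc',(339.3,233),(162,200.2)),('cdisc',(161.4,147.4),(394.9,197.5)),('handletop',(262.6,155.8),(280.7,242.8)),('lens',(242,185.6),(288.6,213.3))]:
    X,e=tri(S,a,T,b); print(k,X.round(4),round(e,4))
h=onz(T,280.7,242.8,.072);l=onz(T,288.6,213.3,.008)
print('h',h,'l',l,np.linalg.norm((l-h)[:2]),np.degrees(np.arctan2(*(l-h)[[1,0]])))
# disc diameters in top view
hsv=cv2.cvtColor(T['bgr'],cv2.COLOR_BGR2HSV)
print('px/mm T mdisc', np.linalg.norm(proj(T,[.6,.22,.07])-proj(T,[.6,.248,.07])),'28mm ->; mat disc', np.linalg.norm(proj(T,[.6,.32,.01])-proj(T,[.6,.348,.01])))
R=Ro.from_rotvec(arm.get_obs()['eef_rot']).as_matrix(); print(R.round(3))
c=cam('wrist'); print('cam in tool', (R.T@(-c['R'].T@c['t']-arm.get_obs()['tool_pos'])).round(3),'fwd',(R.T@c['R'].T[:,2]).round(3),c['K'][0,0])
E
```

```text
mdisc [0.5825 0.2576 0.0681] 0.0022
cdisc [ 0.5732 -0.2817  0.0574] 0.0009
handletop [ 0.4776 -0.0109  0.0817] 0.0033
lens [ 0.5445 -0.0381  0.002 ] 0.0015
h [ 0.47764333 -0.01294546  0.072     ] l [ 0.544775   -0.03833257  0.008     ] 0.07177162382128663 -20.71505827854639
px/mm T mdisc 12.163065805875064 28mm ->; mat disc 11.378178621033763
[[-0.975  0.221 -0.   ]
 [ 0.221  0.975 -0.002]
 [-0.    -0.002 -1.   ]]
cam in tool [ 0.082 -0.001 -0.125] fwd [-0.319  0.001  0.948] 345.69637141481667
```

Request:
drive_tool:
  targets:
    - [[-2,-1.2,0],[0,0,0]]
    - [[-4,-2.4,0],[0,0,0]]
    - [[-6,-3.6,0],[0,0,0]]
    - [[-8,-4.8,0],[0,0,0]]
    - [[-10,-6,0],[0,0,0]]
  jaw: 60

```text
time_s: 0.78
tool_pos: [0.3609, 0.4552, 0.2482]
eef_rot: [-0.349, -3.122, 0.0]
wrist_force: [0.6, 0.3, -1.4]
finger_gap: 0.0601
grasp_force: 0.0
```

Request:
drive_tool:
  targets:
    - [[-2,-1.2,0],[0,0,0]]
    - [[-4,-2.4,0],[0,0,0]]
    - [[-6,-3.6,0],[0,0,0]]
    - [[-8,-4.8,0],[0,0,0]]
    - [[-8,-4.8,0],[0,0,0]]

```text
time_s: 1.4
tool_pos: [0.5321, 0.2898, 0.2482]
eef_rot: [0.364, 3.118, -0.004]
wrist_force: [-0.7, 0.2, -0.4]
finger_gap: 0.0602
grasp_force: 0.0
```

```bash
python3 - <<'E'
from h import *
import pickle
c=cam('wrist'); pickle.dump(c,open('w1.pkl','wb')); cv2.imwrite('pics/w1.png',c['bgr']); o=arm.get_obs(); print(o['time_s'],o['tool_pos'],o['eef_rot'],abs(o['qvel']).max())
for X in [[.5825,.2576,.068],[.643,.2375,.122]]: print(proj(c,X))
E
```

```text
1.45 [0.52988316 0.29295091 0.24801449] [ 3.57322935e-01  3.12098016e+00 -1.62902109e-03] 0.05876282278606482
[234.06462468 227.1914846 ]
[225.53424218 319.23360131]
```

View pics/w1.png

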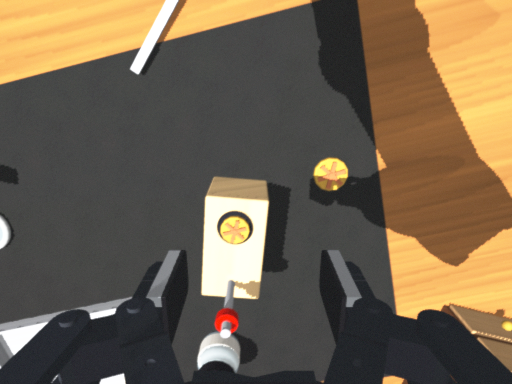

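Wrist view: the master disc is at (235,229) and its collar at (228,321), close to the predicted pixels. The larger decoy is on the mat at (330,174). I'll take a second view from farther right for parallax.

Request:
drive_tool:
  targets:
    - [[0.6,-2.2,0],[0,0,0.3]]
    - [[1.0,-4.2,0],[0,0,0.7]]
    - [[1.3,-5.2,0],[0,0,1]]
    - [[1.3,-5.2,0],[0,0,1]]

```text
time_s: 1.95
tool_pos: [0.4665, 0.1755, 0.2484]
eef_rot: [-0.566, -3.089, -0.0]
wrist_force: [0.0, 0.2, 0.0]
finger_gap: 0.0602
grasp_force: 0.0
```

```bash
cat >> h.py <<'E'
def blob(c,p,r,f):
    h=cv2.cvtColor(c['bgr'],cv2.COLOR_BGR2HSV).astype(int); m=f(h[...,0],h[...,1],h[...,2]).astype(np.uint8)
    w=np.zeros_like(m); cv2.circle(w,(int(p[0]),int(p[1])),r,1,-1); m&=w
    n,l,st,ce=cv2.connectedComponentsWithStats(m)
    if n<2: return None
    i=1+np.argmax(st[1:,4]); k=(l==i).astype(np.uint8)
    k=cv2.convexHull(np.concatenate(cv2.findContours(k,0,1)[0])); M=cv2.moments(k)
    return np.array([M['m10'],M['m01']])/M['m00'],st[i]
red=lambda H,S,V:((H<6)|(H>172))&(S>150)&(V>70)
gold=lambda H,S,V:(H<32)&(S>115)&(V>120)
E
python3 - <<'E'
from h import *
import pickle
c=cam('wrist'); pickle.dump(c,open('w2.pkl','wb')); o=arm.get_obs(); print(o['time_s'],o['tool_pos'],o['eef_rot'],abs(o['qvel']).max())
w1=pickle.load(open('w1.pkl','rb')); S,T=[pickle.load(open(n+'.pkl','rb')) for n in ['scene','top']]
for k,X,f,r in [('disc',[.5825,.2576,.068],gold,19),('col',[.643,.2375,.122],red,22)]:
    bs=[(w,blob(w,proj(w,X),r,f)) for w in (w1,c)]
    for _,b in bs: print(k,b)
    print(tri(w1,bs[0][1][0],c,bs[1][1][0]))
hl=np.array([.4776,-.013,.072]); print('handle',proj(c,hl),'lens',proj(c,[.5447,-.038,.008]))
cv2.imwrite('pics/w2.png',c['bgr'])
E
```

```text
2.0 [0.46726689 0.17698873 0.248502  ] [-5.63412209e-01 -3.09059649e+00 -1.56089860e-03] 0.033289291808899044
disc (array([234.42227501, 229.52916337]), array([220, 216,  30,  28, 659], dtype=int32))
disc (array([374.97972222, 251.76777778]), array([361, 239,  30,  27, 625], dtype=int32))
(array([0.58410127, 0.25761743, 0.07052768]), np.float64(0.0004831403492897597))
col (array([226.16916488, 320.53640257]), array([214, 308,  25,  25, 377], dtype=int32))
col NoneTraceback (most recent call last):
  File "<stdin>", line 8, in <module>
TypeError: 'NoneType' object is not subscriptable
```

```bash
python3 - <<'E'
from h import *
import pickle
w1,c,S,T=[pickle.load(open(n+'.pkl','rb')) for n in ['w1','w2','scene','top']]
print('col pred in w2',proj(c,[.643,.2375,.122]))
b=blob(w1,proj(w1,[.643,.2375,.122]),22,red)[0]
print(tri(w1,b,T,(163.73+.3,171.19-.3)),tri(w1,b,S,(324.55+.5,240.72-.5)))
print('handle',proj(c,[.4776,-.013,.072]),'lens',proj(c,[.5447,-.038,.008]))
cv2.imwrite('pics/w2.png',c['bgr'])
E
```

```text
col pred in w2 [388.72186548 341.11867339]
(array([0.64354799, 0.23773042, 0.12286491]), np.float64(0.0006062087527959588)) (array([0.64290119, 0.23776042, 0.12396354]), np.float64(0.0009572613763612339))
handle [ 76.91383799 248.94578014] lens [112.32265865 276.85270174]
```

View pics/w2.png

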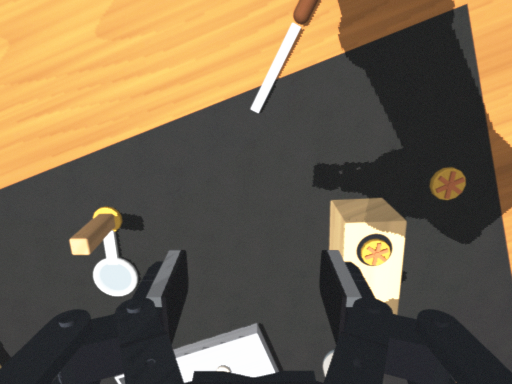

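Second wrist view: the handle top is at (82,244), the lens at (116,277) and the master disc at (375,252). I go right over the loupe, taking views there, then on to the carving.

Request:
drive_tool:
  targets:
    - [[-1.1,-2.2,0],[0,0,0]]
    - [[-2.2,-4.4,0],[0,0,0]]
    - [[-3.3,-6.6,0],[0,0,0]]
    - [[-4.4,-8.8,0],[0,0,0]]
    - [[-4.4,-8.8,0],[0,0,0]]

```text
time_s: 2.62
tool_pos: [0.4938, -0.0723, 0.2486]
eef_rot: [0.575, 3.087, -0.002]
wrist_force: [-0.1, 0.1, 0.6]
finger_gap: 0.0599
grasp_force: 0.0
```

```bash
python3 - <<'E'
from h import *
import pickle
c=cam('wrist'); pickle.dump(c,open('w3.pkl','wb')); o=arm.get_obs(); print(o['time_s'],o['tool_pos'],o['eef_rot'])
for X in ([.4776,-.013,.072],[.4776,-.013,0.006],[.5447,-.038,.008],[.573,-.282,.062],[.638,-.283,.115]): print(proj(c,X))
cv2.imwrite('pics/w3.png',c['bgr'])
E
```

```text
2.675 [ 0.49377424 -0.06925799  0.24832149] [ 5.68782472e-01  3.08908330e+00 -3.89655872e-04]
[311.57954268 131.08784093]
[301.59193158 121.48722712]
[299.65308487 187.08413776]
[ 97.72867072 304.25023553]
[106.49949485 390.75283761]
```

View pics/w3.png

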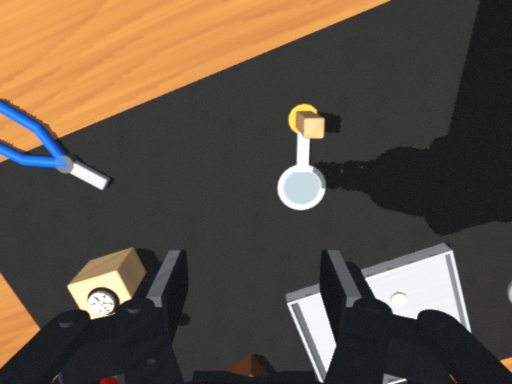

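Request:
drive_tool:
  targets:
    - [[-1.1,-2.2,0],[0,0,0]]
    - [[-2.2,-4.4,0],[0,0,0]]
    - [[-3.1,-6.2,0],[0,0,0]]
    - [[-3.1,-6.2,0],[0,0,0]]

```text
time_s: 3.18
tool_pos: [0.5113, -0.243, 0.2481]
eef_rot: [0.569, 3.089, -0.003]
wrist_force: [0.6, 0.6, -0.6]
finger_gap: 0.0601
grasp_force: 0.0
```

```bash
python3 - <<'E'
from h import *
import pickle
c=cam('wrist'); pickle.dump(c,open('w4.pkl','wb')); o=arm.get_obs(); print(o['time_s'],o['tool_pos'],o['eef_rot'])
for X in ([.4776,-.013,.072],[.573,-.282,.062],[.638,-.283,.115]): print(proj(c,X))
cv2.imwrite('pics/w4.png',c['bgr'])
E
```

```text
3.225 [ 0.51148355 -0.240275    0.24782057] [-5.64887073e-01 -3.08997718e+00 -1.28476005e-04]
[509.80318472  34.26345891]
[239.84413459 238.90426669]
[262.98870516 326.11431085]
```

View pics/w4.png

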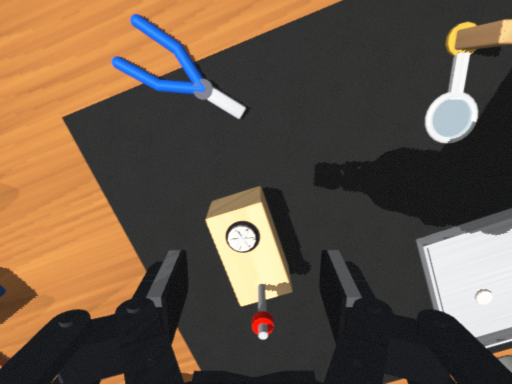

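Third view: handle top (313,126), foot (303,119), lens (301,187), carving (102,303). Fourth view: carving (242,237), its collar (262,323), lens (451,117). Now I triangulate.

```bash
python3 - <<'E'
from h import *
import pickle
w1,w2,w3,w4,S,T=[pickle.load(open(n+'.pkl','rb')) for n in ['w1','w2','w3','w4','scene','top']]
white=lambda H,S,V:(S<70)&(V>150)
lensf=lambda H,S,V:(S<90)&(V>120)
d3=blob(w3,(102,303),17,white);d4=blob(w4,(242,237),17,white);k4=blob(w4,(262,323),18,red)
print(d3,d4,k4)
print('carv',tri(w3,d3[0],w4,d4[0]), 'w4 T',tri(w4,d4[0],T,(394.9,197.5)))
print('ncol w4T',tri(w4,k4[0],T,(402.88+.3,166.56)),'w4S',tri(w4,k4[0],S,(140.84,150.86)),'TS', tri(S,(140.84,150.86),T,(402.9,166.56)))
l2=blob(w2,(116,277),24,lensf);l3=blob(w3,(301,187),24,lensf);l4=blob(w4,(451,117),27,lensf)
print(l2,l3,l4)
for w,l in((w2,l2),(w3,l3),(w4,l4)): print('lens@.009',onz(w,*l[0],.009))
print('lens tri',tri(w2,l2[0],w4,l4[0]))
top=lambda H,S,V:(H>8)&(H<30)&(S<150)&(S>50)&(V>190)
for w,p in((w2,(82,245)),(w3,(313,126))):
    b=blob(w,p,16,top); print('htop',b, b is not None and onz(w,*b[0],.072))
# block top outlines (bright plywood)
ply=lambda H,S,V:(H>10)&(H<32)&(S>30)&(S<140)&(V>190)
for w,p,zs in((w1,(235,245),(.063,.066)),(w4,(250,250),(.053,.056,.059))):
    h=cv2.cvtColor(w['bgr'],cv2.COLOR_BGR2HSV).astype(int);m=ply(h[...,0],h[...,1],h[...,2]).astype(np.uint8)
    W=np.zeros_like(m);cv2.circle(W,p,75,1,-1);m&=W;n,l,st,_=cv2.connectedComponentsWithStats(m);i=1+np.argmax(st[1:,4])
    r=cv2.minAreaRect(cv2.findNonZero((l==i).astype(np.uint8))); q=cv2.boxPoints(r)
    for z in zs:
        P=np.array([onz(w,*x,z) for x in q]); print(z,q.round().tolist() if z==zs[0] else '',[round(1e3*np.linalg.norm(P[j]-P[j-1]),1) for j in range(4)])
E
```

```text
(array([ 99.13659148, 304.39035088]), array([ 85, 292,  29,  26, 549], dtype=int32)) (array([241.11397849, 238.45745008]), array([228, 226,  28,  26, 566], dtype=int32)) (array([262.14390244, 322.86585366]), array([251, 312,  23,  22, 341], dtype=int32))
carv (array([ 0.57335414, -0.28064138,  0.06197175]), np.float64(0.0006409079287492361)) w4 T (array([ 0.57321217, -0.28073118,  0.06148757]), np.float64(3.7403178290493955e-05))
ncol w4T (array([ 0.63824809, -0.28427067,  0.11036373]), np.float64(0.0011297644816124428)) w4S (array([ 0.63706446, -0.28438622,  0.11266866]), np.float64(0.0026908868990606813)) TS (array([ 0.638185  , -0.28321013,  0.11525702]), np.float64(0.0017180589910533626))
(array([114.71393211, 275.6737388 ]), array([  93,  253,   45,   44, 1433], dtype=int32)) (array([300.79055441, 186.61875428]), array([ 277,  163,   48,   47, 1739], dtype=int32)) (array([450.57210461, 116.12444998]), array([ 425,   90,   53,   53, 2035], dtype=int32))
lens@.009 [ 0.54384467 -0.03385708  0.009     ]
lens@.009 [ 0.54428898 -0.03666828  0.009     ]
lens@.009 [ 0.54365986 -0.038409
[... 202 characters left out ...]
.47560835 -0.00932064  0.072     ]
htop (array([311.83041618, 127.88603656]), array([298, 118,  26,  21, 420], dtype=int32)) [ 0.47504979 -0.01194476  0.072     ]
0.063 [[197.0, 294.0], [205.0, 194.0], [268.0, 199.0], [260.0, 300.0]] [np.float64(66.8), np.float64(112.7), np.float64(60.2), np.float64(113.3)]
0.066  [np.float64(66.1), np.float64(111.6), np.float64(59.6), np.float64(112.2)]
0.053 [[205.0, 219.0], [260.0, 200.0], [291.0, 289.0], [236.0, 308.0]] [np.float64(110.8), np.float64(59.2), np.float64(108.1), np.float64(65.2)]
0.056  [np.float64(109.7), np.float64(58.7), np.float64(107.1), np.float64(64.6)]
0.059  [np.float64(108.7), np.float64(58.1), np.float64(106.1), np.float64(64.0)]
```

Request:
drive_tool:
  targets:
    - [[-1.6,-1.2,0],[0,0,0]]
    - [[-3.2,-2.4,0],[0,0,0]]
    - [[-3.2,-2.4,0],[0,0,0]]

```text
time_s: 3.6
tool_pos: [0.5663, -0.3249, 0.2473]
eef_rot: [-0.563, -3.091, 0.001]
wrist_force: [-0.5, 0.0, 0.1]
finger_gap: 0.0599
grasp_force: 0.0
```

```bash
python3 - <<'E'
from h import *
import pickle
c=cam('wrist'); pickle.dump(c,open('w5.pkl','wb')); o=arm.get_obs(); print(o['time_s'],o['tool_pos'],o['eef_rot'])
w3,w4,S,T=[pickle.load(open(n+'.pkl','rb')) for n in ['w3','w4','scene','top']]
white=lambda H,S,V:(S<70)&(V>150)
k4=blob(w4,(262,323),18,red)[0]; d4=blob(w4,(242,237),17,white)[0]
k5=blob(c,proj(c,[.638,-.284,.112]),24,red);d5=blob(c,proj(c,[.5733,-.2807,.062]),17,white);print(k5,d5)
print('col',tri(w4,k4,c,k5[0]),'w5T',tri(c,k5[0],T,(403.1,166.56)),'w5S',tri(c,k5[0],S,(140.84,150.86)))
print('disc',tri(w4,d4,c,d5[0]))
# handle target in tool units
R=Ro.from_rotvec(o['eef_rot']).as_matrix()
for h in ([.4753,-.0110,.2],): print('to handle units',(R.T@(np.array(h)-o['tool_pos'])/.025).round(2))
l=np.array([.5446,-.0365]);h=np.array([.4753,-.0110]);print(np.linalg.norm(l-h),np.degrees(np.arctan2(*(l-h)[::-1])), 'toolx', np.degrees(np.arctan2(R[1,0],R[0,0])))
E
```

```text
3.65 [ 0.56552448 -0.32326523  0.24722214] [-5.61231447e-01 -3.08983720e+00 -1.57765318e-03]
(array([330.33957115, 242.87563353]), array([318, 232,  26,  21, 343], dtype=int32)) (array([300.99119589, 160.18659819]), array([286, 146,  31,  30, 703], dtype=int32))
col (array([ 0.63493308, -0.28299046,  0.11368873]), np.float64(0.0008800667000056296)) w5T (array([ 0.63754645, -0.28382177,  0.11011027]), np.float64(0.0024316562445911814)) w5S (array([ 0.63636558, -0.28443856,  0.1124974 ]), np.float64(0.0033449234363029327))
disc (array([ 0.57413489, -0.28139249,  0.05898084]), np.float64(0.0004463860351223884))
to handle units [ 7.77 10.42  1.91]
0.07384267059092592 -20.201867546562287 toolx 159.41033888292338
```

Request:
drive_tool:
  targets:
    - [[1.4,1.9,0],[0,0,0]]
    - [[2.8,3.8,0],[0,0,0]]
    - [[4.2,5.7,0],[0,0,0]]
    - [[5.6,7.6,0.5],[0,0,0]]
    - [[7.0,9.4,1.0],[0,0,0]]

```text
time_s: 4.28
tool_pos: [0.482, -0.0387, 0.2232]
eef_rot: [0.558, 3.092, 0.003]
wrist_force: [0.1, 1.1, 0.1]
finger_gap: 0.0601
grasp_force: 0.0
```

Request:
drive_tool:
  targets:
    - [[0.77,1.02,1],[0,0,0]]
    - [[0.77,1.02,2.2],[0,0,0]]
    - [[0.77,1.02,2.2],[0,0,0]]

```text
time_s: 4.65
tool_pos: [0.472, -0.0104, 0.167]
eef_rot: [-0.558, -3.087, 0.001]
wrist_force: [0.0, -0.2, 0.1]
finger_gap: 0.06
grasp_force: 0.0
```

```bash
python3 - <<'E'
from h import *
import pickle
c=cam('wrist'); pickle.dump(c,open('w6.pkl','wb')); o=arm.get_obs(); print(o['time_s'],o['tool_pos'],o['eef_rot'])
R=Ro.from_rotvec(o['eef_rot']).as_matrix()
top=lambda H,S,V:(H>8)&(H<30)&(S<150)&(S>50)&(V>190)
lensf=lambda H,S,V:(S<90)&(V>120)
p=proj(c,[.475,-.011,.072]);b=blob(c,p,30,top);l=blob(c,proj(c,[.5446,-.0365,.009]),38,lensf)
print(p,b,l,onz(c,*b[0],.072),onz(c,*l[0],.009))
h=onz(c,*b[0],.072);print('err units',(R.T@(h-o['tool_pos'])/.025).round(2))
cv2.imwrite('pics/w6.png',c['bgr'])
E
```

```text
4.7 [ 0.47336483 -0.01137488  0.16817117] [-5.61037363e-01 -3.08896883e+00  1.77529420e-05]
[255.45254293 208.29994261] (array([252.22736031, 202.61164633]), array([240, 180,  28,  42, 226], dtype=int32)) (array([255.29242452, 254.97415641]), array([ 226,  220,   59,   66, 2620], dtype=int32)) [ 0.47037121 -0.01161325  0.072     ] [ 0.5406769  -0.03519846  0.009     ]
err units [ 0.1  -0.05  3.85]
```

View pics/w6.png

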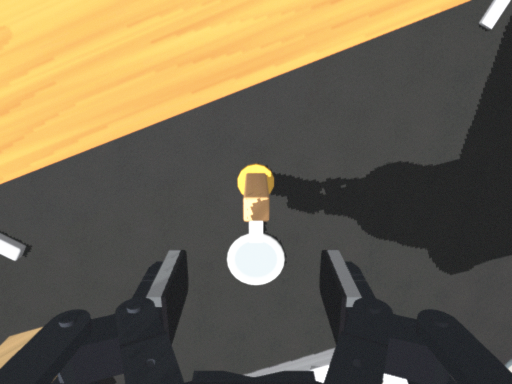

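Close view: the handle top is at (256,209), within 1 px of the prediction, with the loupe arm lined up straight under it. I descend and grip.

Request:
drive_tool:
  targets:
    - [[-0.05,0,1.4],[0,0,0]]
    - [[-0.05,0,2.8],[0,0,0]]
    - [[-0.05,0,4.0],[0,0,0]]
    - [[-0.05,0,4.75],[0,0,0]]
    - [[-0.05,0,4.75],[0,0,0]]

```text
time_s: 5.32
tool_pos: [0.4757, -0.0133, 0.0497]
eef_rot: [-0.566, -3.089, -0.0]
wrist_force: [-0.2, -0.2, 0.2]
finger_gap: 0.0602
grasp_force: 0.0
```

Request:
drive_tool:
  targets:
    - [[0,0,0],[0,0,0]]
    - [[0,0,0],[0,0,0]]
    - [[0,0,0],[0,0,0]]
    - [[0,0,0],[0,0,0]]
    - [[0,0,0],[0,0,0]]
  jaw: 8
  newtons: 70

```text
time_s: 5.95
tool_pos: [0.4765, -0.0134, 0.0505]
eef_rot: [0.566, 3.089, 0.001]
wrist_force: [-1.2, 1.3, 7.2]
finger_gap: 0.0172
grasp_force: 69.3
```

Request:
drive_tool:
  targets:
    - [[0,0,0],[0,0,0]]
    - [[0,0,0],[0,0,0]]
    - [[0,0,-0.2],[0,0,0]]
    - [[0,0,-0.6],[0,0,0]]
    - [[0,0,-1],[0,0,0]]

```text
time_s: 6.58
tool_pos: [0.4756, -0.0137, 0.0752]
eef_rot: [-0.566, -3.09, 0.0]
wrist_force: [0.5, -1.1, -1.6]
finger_gap: 0.0171
grasp_force: 68.3
```

Request:
drive_tool:
  targets:
    - [[0,0,-0.8],[0,0,0]]
    - [[0,0,-2.2],[0,0,0]]
    - [[0,0,-3.8],[0,0,0]]
    - [[0,0,-5.2],[0,0,0]]
    - [[0,0,-5.8],[0,0,0]]

```text
time_s: 7.2
tool_pos: [0.4764, -0.0136, 0.2217]
eef_rot: [0.566, 3.087, 0.003]
wrist_force: [-0.3, 1.0, -1.6]
finger_gap: 0.0171
grasp_force: 68.3
```

Request:
drive_tool:
  targets:
    - [[0,0,0],[0,0,0]]
    - [[0,0,0],[0,0,0]]
    - [[0,0,0],[0,0,0]]

```text
time_s: 7.58
tool_pos: [0.4749, -0.0137, 0.2183]
eef_rot: [-0.566, -3.088, 0.002]
wrist_force: [0.5, 0.8, -1.0]
finger_gap: 0.017
grasp_force: 68.3
```

```bash
python3 - <<'E'
from h import *
import pickle
o=arm.get_obs(); print(o['time_s'],o['tool_pos'],o['eef_rot'],o['ft_torque'],o['wrist_force'])
W,T,S=[cam(n) for n in('wrist','top','scene')]; pickle.dump((W,T,S,o),open('held.pkl','wb'))
R=Ro.from_rotvec(o['eef_rot']).as_matrix(); L=o['tool_pos']+R@[-.075,0,.045]; print('pred lens',L,[proj(c,L).round(1) for c in (W,T,S)])
print('pred in grip ok?')
lensf=lambda H,S,V:(S<95)&(V>115)
r={n:blob(c,proj(c,L),q,lensf) for n,c,q in(('W',W,48),('T',T,18),('S',S,15))}
for n,b in r.items(): print(n,b)
cv2.imwrite('pics/held.png',np.hstack([W['bgr'][100:384],cv2.resize(T['bgr'][160:260,240:340],(284,284),interpolation=0)]))
E
```

```text
7.575 [ 0.47491814 -0.01370496  0.21826968] [-5.65956358e-01 -3.08780644e+00  1.76469117e-03] [ 0.04938618  0.04275724 -0.03609323] [ 0.54265553  0.78532042 -1.0128573 ]
pred lens [ 0.54492954 -0.04033527  0.17311183] [array([254.6, 347.4]), array([296.1, 212. ]), array([238.8, 148.3])]
pred in grip ok?
W (array([253.51762184, 352.39221991]), array([ 223,  329,   62,   49, 2653], dtype=int32))
T (array([295.46271186, 213.73389831]), array([283, 200,  27,  30, 601], dtype=int32))
S (array([239.63827839, 146.94139194]), array([228, 138,  24,  20, 385], dtype=int32))
```

View pics/held.png

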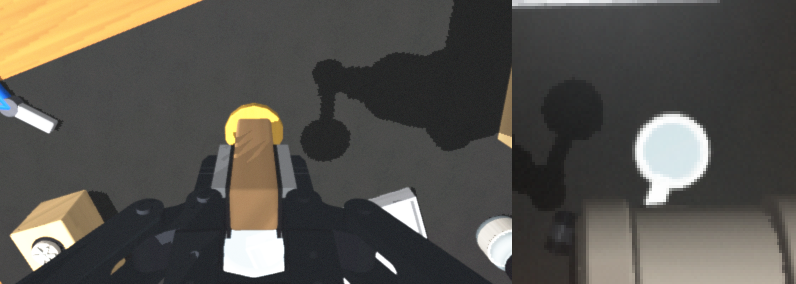

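Held view: the loupe hangs straight in the jaws (handle at about (255,290) in the wrist image). In the top view the lens is at (296.3,212.8), against (296.1,212.0) predicted. Next I check its height for tilt and work out the move.

```bash
python3 - <<'E'
from h import *
import pickle
W,T,S,o=pickle.load(open('held.pkl','rb'))
# lens by ellipse fit on frame outline
def ell(c,p,w):
    g=cv2.cvtColor(c['bgr'],cv2.COLOR_BGR2HSV); m=((g[...,1]<95)&(g[...,2]>110)).astype(np.uint8)
    x,y=int(p[0]),int(p[1]); k=np.zeros_like(m); k[y-w:y+w+1,x-w:x+w+1]=m[y-w:y+w+1,x-w:x+w+1]
    k=cv2.morphologyEx(k,cv2.MORPH_CLOSE,np.ones((5,5))); k=cv2.morphologyEx(k,cv2.MORPH_OPEN,cv2.getStructuringElement(2,(13,13)))
    ct=max(cv2.findContours(k,0,1)[0],key=cv2.contourArea); return cv2.fitEllipse(ct)
eT=ell(T,(296,212.8),20);eS=ell(S,(239.6,147),17);print(eT,eS)
X,e=tri(T,eT[0],S,eS[0]);print('lens tri',X,e, 'diam mm T',[a*np.linalg.norm(X+T['R'].T@T['t'])/T['K'][0,0]*1e3 for a in eT[1]])
R=Ro.from_rotvec(o['eef_rot']).as_matrix(); p=o['tool_pos']; off=R.T@(X-p); print('lens in tool',off.round(4))
print('onz .173 T',onz(T,*eT[0],.178))
off=np.array([-.075,0,.045])
for n,t in (('master',[.5838,.2577,.123]),('carv',[.5737,-.281,.112])): print(n,(R.T@(np.array(t)-p-R@off)/.025).round(2))
E
```

```text
((295.7502746582031, 212.9227294921875), (26.035490036010742, 26.848085403442383), 33.57407760620117) ((239.5048370361328, 147.10960388183594), (19.0379695892334, 23.803709030151367), 78.34691619873047)
lens tri [ 0.54311318 -0.03934926  0.17633546] 0.00012304487180390958 diam mm T [np.float64(52.67519793368918), np.float64(54.31924695140526)]
lens in tool [-0.0729  0.0003  0.0418]
onz .173 T [ 0.54306608 -0.03912968  0.178     ]
master [ 2.77 11.7   1.99]
carv [-4.5  -8.59  2.45]
```

Level: the lens top is at 176 mm (178 expected). I now move laterally over the master, then descend 50 mm.

Request:
drive_tool:
  targets:
    - [[0.2,0.8,0],[0,0,0]]
    - [[0.5,2.2,0],[0,0,0]]
    - [[0.95,4.0,0],[0,0,0]]
    - [[1.35,5.8,0],[0,0,0]]
    - [[1.77,7.6,0],[0,0,0]]

```text
time_s: 8.35
tool_pos: [0.5018, 0.1811, 0.2192]
eef_rot: [-0.566, -3.09, 0.0]
wrist_force: [-0.1, -0.4, -0.7]
finger_gap: 0.0172
grasp_force: 68.3
```

Request:
drive_tool:
  targets:
    - [[0.38,1.6,0],[0,0,0]]
    - [[0.66,2.8,0],[0,0,0]]
    - [[0.85,3.6,0],[0,0,0]]
    - [[0.96,4.1,0],[0,0,0]]
    - [[0.96,4.1,0],[0,0,0]]

```text
time_s: 8.98
tool_pos: [0.5156, 0.2842, 0.2193]
eef_rot: [-0.566, -3.09, 0.001]
wrist_force: [-0.2, -0.3, -1.3]
finger_gap: 0.0171
grasp_force: 68.3
```

Request:
drive_tool:
  targets:
    - [[0,0,0.3],[0,0,0]]
    - [[0,0,0.8],[0,0,0]]
    - [[0,0,1.3],[0,0,0]]
    - [[0,0,1.75],[0,0,0]]
    - [[0,0,1.99],[0,0,0]]

```text
time_s: 9.6
tool_pos: [0.5152, 0.2838, 0.1687]
eef_rot: [-0.566, -3.089, 0.002]
wrist_force: [-0.2, -0.2, -1.1]
finger_gap: 0.017
grasp_force: 68.3
```

```bash
cat >> h.py <<'E'
def ell(c,p,w):
    g=cv2.cvtColor(c['bgr'],cv2.COLOR_BGR2HSV); m=((g[...,1]<95)&(g[...,2]>110)).astype(np.uint8)
    x,y=int(p[0]),int(p[1]); k=np.zeros_like(m); k[y-w:y+w+1,x-w:x+w+1]=m[y-w:y+w+1,x-w:x+w+1]
    k=cv2.morphologyEx(k,cv2.MORPH_CLOSE,np.ones((5,5))); k=cv2.morphologyEx(k,cv2.MORPH_OPEN,cv2.getStructuringElement(2,(13,13)))
    ct=max(cv2.findContours(k,0,1)[0],key=cv2.contourArea); return cv2.fitEllipse(ct)
def check(t,name):
    t=np.array(t); T,S=cam('top'),cam('scene'); o=arm.get_obs(); R=Ro.from_rotvec(o['eef_rot']).as_matrix(); p=o['tool_pos']
    L=p+R@[-.074,0,.045]; print(o['time_s'],'kin lens',L.round(4),'err units',(R.T@(t-L)/.025).round(2),'tool z',R[:,2].round(3),'grip',o['grasp_force'])
    for n,c in(('T',T),('S',S)):
        x,y=proj(c,L); print(n,'lens px',x.round(1),y.round(1))
    ims=[cv2.resize(c['bgr'][int(y)-36:int(y)+36,int(x)-36:int(x)+36],(396,396),interpolation=2) for c,(x,y) in((T,proj(T,L)),(S,proj(S,L)))]
    cv2.imwrite(f'pics/{name}.png',np.hstack(ims)); 
    for n,c,w in(('T',T,20),('S',S,17)):
        try: print(n,ell(c,proj(c,L+[0,0,.005]),w))
        except Exception as e: print(n,e)
E
python3 -c "
from h import *
check([.5838,.2577,.123],'m1')"
```

```text
9.7 kin lens [0.5844 0.2575 0.1239] err units [ 0.02 -0.    0.03] tool z [-0.001 -0.001 -1.   ] grip 68.2817530632019
T lens px 155.1 198.3
S lens px 343.3 223.6
T ((160.03875732421875, 196.39700317382812), (30.684871673583984, 37.24540710449219), 30.648162841796875)
S ((342.967529296875, 223.3603973388672), (23.424962997436523, 27.23974609375), 80.04632568359375)
```

View pics/m1.png

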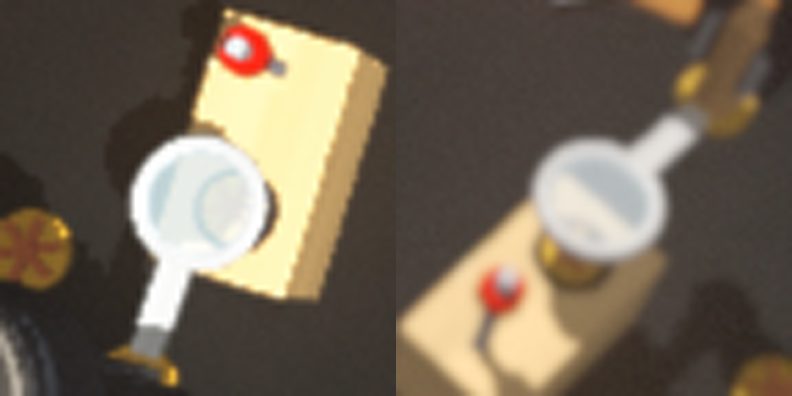

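Over the master, the lens is centred at (155.2,198.4) in the top view, matching the kinematic pixel. Its height is 123.9 mm against the collar's 123 mm, and the tool axis is vertical. I hold it here.

Request:
drive_tool:
  targets:
    - [[0,0,0],[0,0,0]]
    - [[0,0,0],[0,0,0]]
    - [[0,0,0],[0,0,0]]
    - [[0,0,0],[0,0,0]]
    - [[0,0,0],[0,0,0]]

```text
time_s: 10.32
tool_pos: [0.5156, 0.2841, 0.1699]
eef_rot: [0.566, 3.09, 0.0]
wrist_force: [-0.0, -0.0, -1.4]
finger_gap: 0.0173
grasp_force: 68.3
```

Request:
drive_tool:
  targets:
    - [[0,0,0],[0,0,0]]
    - [[0,0,0],[0,0,0]]
    - [[0,0,0],[0,0,0]]
    - [[0,0,0],[0,0,0]]
    - [[0,0,0],[0,0,0]]

```text
time_s: 10.95
tool_pos: [0.5156, 0.2841, 0.1698]
eef_rot: [0.566, 3.09, 0.0]
wrist_force: [0.6, -0.1, -2.1]
finger_gap: 0.0171
grasp_force: 68.3
```

Request:
drive_tool:
  targets:
    - [[0,0,0],[0,0,0]]
    - [[0,0,0],[0,0,0]]
    - [[0,0,0],[0,0,0]]
    - [[0,0,0],[0,0,0]]
    - [[0,0,0],[0,0,0]]

```text
time_s: 11.58
tool_pos: [0.5156, 0.2841, 0.1698]
eef_rot: [-0.566, -3.09, -0.0]
wrist_force: [-0.2, 0.5, -1.8]
finger_gap: 0.0172
grasp_force: 68.3
```

Request:
drive_tool:
  targets:
    - [[0,0,0],[0,0,0]]
    - [[0,0,0],[0,0,0]]
    - [[0,0,0],[0,0,0]]
    - [[0,0,0],[0,0,0]]
    - [[0,0,0],[0,0,0]]

```text
time_s: 12.2
tool_pos: [0.5156, 0.284, 0.1698]
eef_rot: [-0.566, -3.09, 0.0]
wrist_force: [-0.6, 0.4, -0.5]
finger_gap: 0.0172
grasp_force: 68.3
```

Request:
drive_tool:
  targets:
    - [[0,0,0],[0,0,0]]
    - [[0,0,0],[0,0,0]]
    - [[0,0,-0.3],[0,0,0]]
    - [[0,0,-0.9],[0,0,0]]
    - [[0,0,-1.5],[0,0,0]]

```text
time_s: 12.82
tool_pos: [0.5159, 0.2842, 0.2088]
eef_rot: [0.566, 3.089, 0.001]
wrist_force: [-0.8, 0.6, -1.8]
finger_gap: 0.0173
grasp_force: 68.3
```

```bash
python3 -c "
from h import *
o=arm.get_obs();R=Ro.from_rotvec(o['eef_rot']).as_matrix();L=o['tool_pos']+R@[-.074,0,.045];print(o['time_s'],L,(R.T@(np.array([.5737,-.281,.112])-L)/.025).round(2))"
```

```text
12.825 [0.58515395 0.25796059 0.16385586] [ -7.22 -20.32   2.06]
```

Request:
drive_tool:
  targets:
    - [[-0.27,-0.75,0],[0,0,0]]
    - [[-0.74,-2.07,0],[0,0,0]]
    - [[-1.34,-3.77,0],[0,0,0]]
    - [[-2.01,-5.65,0],[0,0,0]]
    - [[-2.68,-7.54,0],[0,0,0]]

```text
time_s: 13.45
tool_pos: [0.5106, 0.0809, 0.2072]
eef_rot: [-0.568, -3.09, 0.001]
wrist_force: [1.7, -0.4, -2.1]
finger_gap: 0.0173
grasp_force: 68.3
```

Request:
drive_tool:
  targets:
    - [[-0.67,-1.88,0],[0,0,0]]
    - [[-1.34,-3.77,0],[0,0,0]]
    - [[-2.01,-5.65,0],[0,0,0]]
    - [[-2.68,-7.54,0],[0,0,0]]
    - [[-3.22,-9.04,0],[0,0,0]]

```text
time_s: 14.08
tool_pos: [0.5048, -0.1593, 0.2073]
eef_rot: [-0.571, -3.089, 0.001]
wrist_force: [0.6, 0.3, -1.2]
finger_gap: 0.0173
grasp_force: 68.4
```

Request:
drive_tool:
  targets:
    - [[-0.5,-1.5,0],[0,0,0]]
    - [[-0.9,-2.6,0],[0,0,0]]
    - [[-1.2,-3.4,0],[0,0,0]]
    - [[-1.32,-3.74,0],[0,0,0]]
    - [[-1.32,-3.74,0],[0,0,0]]

```text
time_s: 14.7
tool_pos: [0.5034, -0.2555, 0.2072]
eef_rot: [-0.568, -3.089, -0.0]
wrist_force: [-0.1, 0.1, -1.6]
finger_gap: 0.0171
grasp_force: 68.4
```

```bash
python3 -c "
from h import *
o=arm.get_obs();R=Ro.from_rotvec(o['eef_rot']).as_matrix();L=o['tool_pos']+R@[-.074,0,.045];print(o['time_s'],L,(R.T@(np.array([.5737,-.281,.112])-L)/.025).round(2),R[:,2])"
```

```text
14.7 [ 0.57257899 -0.28179014  0.16213143] [-0.03  0.05  2.01] [-4.86861525e-04  1.78730445e-04 -9.99999866e-01]
```

Request:
drive_tool:
  targets:
    - [[0,0.02,0.3],[0,0,0]]
    - [[-0.02,0.04,0.8],[0,0,0]]
    - [[-0.03,0.05,1.4],[0,0,0]]
    - [[-0.03,0.05,1.85],[0,0,0]]
    - [[-0.03,0.05,2.0],[0,0,0]]

```text
time_s: 15.32
tool_pos: [0.5049, -0.2537, 0.156]
eef_rot: [-0.566, -3.088, -0.0]
wrist_force: [-0.2, -0.1, -1.2]
finger_gap: 0.0175
grasp_force: 68.4
```

Request:
drive_tool:
  targets:
    - [[0,0,0],[0,0,0]]
    - [[0,0,0],[0,0,0]]
    - [[0,0,0],[0,0,0]]

```text
time_s: 15.7
tool_pos: [0.5057, -0.2541, 0.1577]
eef_rot: [0.566, 3.089, 0.0]
wrist_force: [0.1, 0.2, -1.5]
finger_gap: 0.0173
grasp_force: 68.4
```

```bash
python3 -c "
from h import *
check([.5737,-.281,.112],'n1')"
```

```text
15.8 kin lens [ 0.5748 -0.2803  0.1127] err units [ 0.03 -0.04  0.03] tool z [ 0.001 -0.    -1.   ] grip 68.39579343795776
T lens px 403.0 195.4
S lens px 156.9 135.4
T ((401.3634338378906, 194.22079467773438), (25.467050552368164, 36.03498458862305), 174.3347930908203)
S ((157.89703369140625, 138.00332641601562), (21.492694854736328, 25.979223251342773), 157.34390258789062)
```

View pics/n1.png

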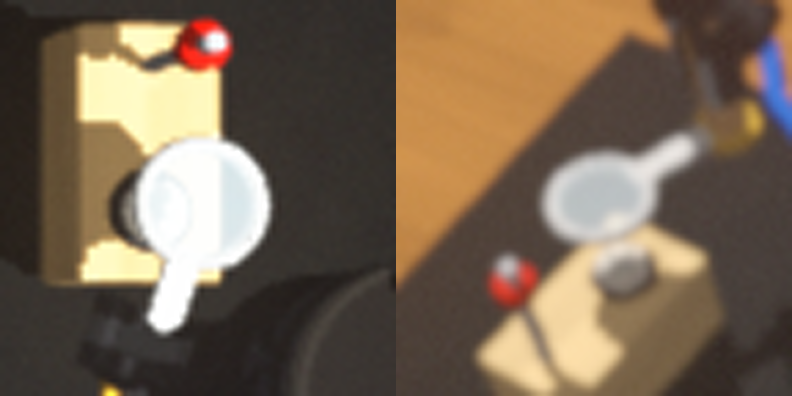

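Over the carving, the lens is at (403.9,196.1) in the top view, within 1 px of the prediction. It is within about 1 mm of the target position and of the collar height. I hold here.

Request:
drive_tool:
  targets:
    - [[0,0,0],[0,0,0]]
    - [[0,0,0],[0,0,0]]
    - [[0,0,0],[0,0,0]]
    - [[0,0,0],[0,0,0]]
    - [[0,0,0],[0,0,0]]

```text
time_s: 16.42
tool_pos: [0.5054, -0.254, 0.1573]
eef_rot: [-0.566, -3.09, -0.0]
wrist_force: [-0.8, -0.2, -0.8]
finger_gap: 0.0173
grasp_force: 68.4
```

Request:
drive_tool:
  targets:
    - [[0,0,0],[0,0,0]]
    - [[0,0,0],[0,0,0]]
    - [[0,0,0],[0,0,0]]
    - [[0,0,0],[0,0,0]]
    - [[0,0,0],[0,0,0]]

```text
time_s: 17.05
tool_pos: [0.5054, -0.254, 0.1573]
eef_rot: [-0.566, -3.09, -0.0]
wrist_force: [0.9, 0.2, -0.8]
finger_gap: 0.0175
grasp_force: 68.4
```

Request:
drive_tool:
  targets:
    - [[0,0,0],[0,0,0]]
    - [[0,0,0],[0,0,0]]
    - [[0,0,0],[0,0,0]]
    - [[0,0,0],[0,0,0]]
    - [[0,0,0],[0,0,0]]

```text
time_s: 17.68
tool_pos: [0.5054, -0.254, 0.1573]
eef_rot: [-0.566, -3.09, -0.0]
wrist_force: [-0.4, -0.6, -1.6]
finger_gap: 0.0169
grasp_force: 68.4
```

Request:
drive_tool:
  targets:
    - [[0,0,0],[0,0,0]]
    - [[0,0,0],[0,0,0]]
    - [[0,0,0],[0,0,0]]
    - [[0,0,0],[0,0,0]]
    - [[0,0,0],[0,0,0]]

```text
time_s: 18.3
tool_pos: [0.5054, -0.254, 0.1573]
eef_rot: [-0.566, -3.09, -0.0]
wrist_force: [-0.3, -0.3, -0.7]
finger_gap: 0.0171
grasp_force: 68.4
```

```bash
python3 -c "
from cell import arm
print(arm.job_done())"
```

```text
the job is handed in; nothing more can be done
None
```

The job is handed in at about 18 s: I held the loupe level for about 2.5 s over the brass master and then over the white carving, each within about 2 mm of my measured collar height, and it is still held there in the air; the arm touched nothing but the loupe, and the hand-in returned no verdict.

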